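Index the tube carousel to its pointer

TASK

Turn the larger of the two round tube carousels until the notch in its rim faces the pointer that stands on its own base, and leave it there at rest; the upright pegs near its edge are there to be pushed. Do not turn the smaller carousel.

Things in the scene. Friction and masses are not known exactly. Their poses are not given: they have to be found in the camera images.
- large_carousel: Larger carousel: white disc, 160 mm across, 12 mm thick, turning either way about its z on a fixed base, no stops, light friction (1.5 N at a peg), stays put. Origin on the axis at the underside, 33 mm above the worktop. Notch along its own -x. Four 12 mm round pegs, 68 mm from the axis at 45, 135, 225, 315 deg from its +x, rise 25 mm above the disc (tops at z 70 mm). Well rims stand 2 mm, hub cap 6 mm.
- large_notch (a point): Middle of the mouth of the notch in the large disc's rim, at the disc's top surface, 80 mm from the axis. The notch goes right through the disc; it is 30 mm wide at the rim, 20 mm wide at its root and 20 mm deep. It turns with the disc.
- large_pointer (a point): Top of the pointer of the large carousel: an aluminium post 6 mm wide, 8 mm thick radially, on a flat arm of the base, 90 mm from the axis (just outside the rim); its top is 43 mm above the worktop, 2 mm below the disc's top. Fixed to the base; it shows where the notch has to face.
- small_notch (a point): Middle of the mouth of the notch in the smaller carousel's rim (a like disc, 110 mm across, of the same height, with its own four pegs and pointer), 55 mm from its axis. The smaller carousel turns just as easily, and must be left alone. Mind the tall table fan behind and to the left of the work: it reaches from y = 0.13 to 0.58 m, from x = 0.57 m on.

How it is judged:
By the outcome, as a careful person would: the job done as asked, in the order asked, and still so for the second after the job is handed in, with the robot touching nothing.
It also fails if it takes over 35 s, if anything falls off the work surface, if the arm or the gripper's body presses on something with over 40 N, if the wrist force passes 120 N, or if a joint passes its speed limit or range.

ROBOT

A 6-joint arm with a two-finger parallel gripper is mounted at the origin on a cart in front of the work surface, level with it; the furniture and walls round the work are solid. World frame = base frame: x ahead of the robot, y to its left, z up, the work surface at z = 0. Lengths are in m, angles in rad, forces in N, time in s.
With the tool pointing down it reaches from about 0.275 to 0.825 m from the base axis. Payload 4.9 kg.
Tool frame: the origin (TCP) lies on the mounting face of the last link; the fingertips stand 173 mm ahead of it and the grasp point (between the pads) lies 155 mm ahead of it; z points along the fingers, y is the direction in which the jaws open and shut (so a half turn about z gives the same grasp; the last joint's range is limited). The gripper opens to 85 mm and grips with 20 to 120 N. Pads are 22 mm wide; open, the fingers measure 114 mm over their backs; the gripper's body (76 mm by 85 mm) begins 54 mm behind the grasp point. The pads swing forward as they close: fully open they stand 13 mm farther back than shut.
Start: joints at [0.966, 0.326, -0.193, 1.052, 0, 1.437], TCP at [0.249, 0.49, 0.405] pointing down, gripper open.
Joint ranges: [-2.65, 2.65], [-0.97, 1.79], [-1.3, 1.35], [-1.93, 2.1], [-1.47, 1.37], [-3.14, 3.14]. Speed limits (rad/s): [2.57, 2.57, 3.14, 3.14, 3.14, 3.14].

INTERFACE

Orientations are given as [roll, pitch, yaw] about the fixed x, y, z axes, in that order (R = Rz(yaw) Ry(pitch) Rx(roll)).
In Python, from bench import monitor, snapshot, hand_in gives the robot as it stands.
- The arm moves only by the shell command python3 -m creep 'ROWS' [OPENING] [FORCE]. ROWS is JSON, a list of rows, each an object with "translation": the shift along the tool's x, y, z in m, a list of three; "spin": the turn about the tool's z in degrees. In form: [{"translation": [dx, dy, dz], "spin": spin}, ...]. A call has 1 to 8 rows; each row shifts and turns the commanded pose from where the row before left it, along the tool's axes as they then stand; what a row does not reach is not made up. A row lasts 1/10 s, in which the tool goes at most 50 mm and 8.59 degrees, less where a joint would pass 70% of its speed; a pose out of reach is approached as far as the arm can. A call with a gripper value outside its range is refused whole. OPENING is the opening in per cent of the stroke, from 0 (shut) to 100 (fully open), set as the call begins (- or left out, the last holds). The fingers move at their own pace and stop on an object; FORCE is the grip in N (left out, the last holds). Time passes only in rows, so rows that do not move let the fingers close. It gives the time, the measured TCP pose, the force and the opening at its end, in the units of the state.
- monitor.observe(): the state, without advancing time (a new reading comes with each control period).
- snapshot(name): name is "side" or "top" or "wrist"; returns a dict with "image" (480x640x3 uint8, red, green, blue), "depth" (480x640 float32, m along the optical axis (not along the pixel's ray), 0 where there is no reading), "intrinsics" (3x3 intrinsics, pixels), "T" (4x4, takes a point from camera to world coordinates). Camera axes: x right, y down, z forward; pixel columns grow to the right and rows downward; lengths in m; the calibration is good to about 2 mm. The wrist camera is an equidistant fisheye: a pixel r from the principal point sees the ray r / f radians off the axis. A picture is of the moment at which its call begins.
- hand_in(): hands the job in, once; it reports no verdict.
The state is a dict: "clock": time; "q": joint angles; "joint_vel": joint speeds; "tau": joint torques, N m; "eef_pos": TCP position; "tcp_rot": TCP orientation; "contact_force": force on the tool from outside, world axes, zero at the start; "torque": the same for the moment, N m; "gripper_width": finger opening in m.
Only numpy, scipy, OpenCV 4.12 (cv2) and the standard library are available. Lean on these libraries where they do the work, as an engineer would, in place of code of your own. Each camera call takes 0.05 s, during which the arm holds its last target.

## Working session

There is one attempt and no reset: what is moved stays moved. The work goes in short steps, Python scripts to look and compute and a shell command to move; the robot and the scene stay as the last step left them, time stands still between calls to the robot, and variables do not carry over. Pictures are saved under pics/ and viewed, and the job is handed in when it is done.

```bash
ls; mkdir -p pics; python3 - <<'E'
from bench import monitor, snapshot
import cv2,numpy as np
s=monitor.observe();print(s)
for n in("top","side"):
    d=snapshot(n);cv2.imwrite(f"pics/{n}0.png",d["image"][:,:,::-1]);print(n,d["intrinsics"],d["T"])
    np.savez(f"{n}0.npz",**d)
E
```

```text
pics
{'clock': 0.0, 'q': array([ 9.65792252e-01,  3.26923736e-01, -1.93565748e-01,  1.05201741e+00,
        1.08972646e-05,  1.43657949e+00]), 'joint_vel': array([-1.54583198e-05, -6.68254490e-04, -1.99262090e-04, -1.31726253e-03,
        1.96572892e-04, -6.42205337e-04]), 'tau': array([ 1.38744705e-03, -4.43400228e+01,  2.62439454e+01,  1.53922546e-02,
       -3.43998852e-05,  1.69295916e-06]), 'eef_pos': array([0.24930762, 0.48993287, 0.40391944]), 'tcp_rot': array([-3.13989893e+00, -2.39697258e-04,  2.67080520e+00]), 'contact_force': array([0.08968557, 0.11689885, 0.26678843]), 'torque': array([-0.03998303, -0.02427542,  0.03653118]), 'gripper_width': 0.08565904724923885}
top [[579.23545946   0.         327.20699952]
 [  0.         579.23545946 246.80635083]
 [  0.           0.           1.        ]] [[ 0.02214831 -0.99692616  0.07515106  0.42319538]
 [-0.99967359 -0.02304133 -0.01103667 -0.16823324]
 [ 0.01273433 -0.07488208 -0.99711108  1.05406051]
 [ 0.          0.          0.          1.        ]]
side [[456.91247432   0.         315.18818862]
 [  0.         456.91247432 233.98346549]
 [  0.           0.           1.        ]] [[-4.04966526e-01  7.98848103e-01 -4.44796382e-01  8.71694363e-01]
 [ 9.14331018e-01  3.53312470e-01 -1.97911818e-01 -9.89788783e-03]
 [-9.49372243e-04 -4.86838791e-01 -8.73491323e-01  8.02268103e-01]
 [ 0.00000000e+00  0.00000000e+00  0.00000000e+00  1.00000000e+00]]
```

View pics/top0.png

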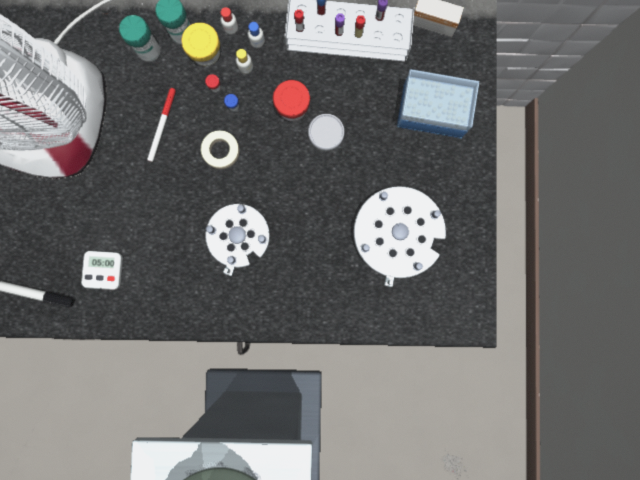

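View pics/side0.png

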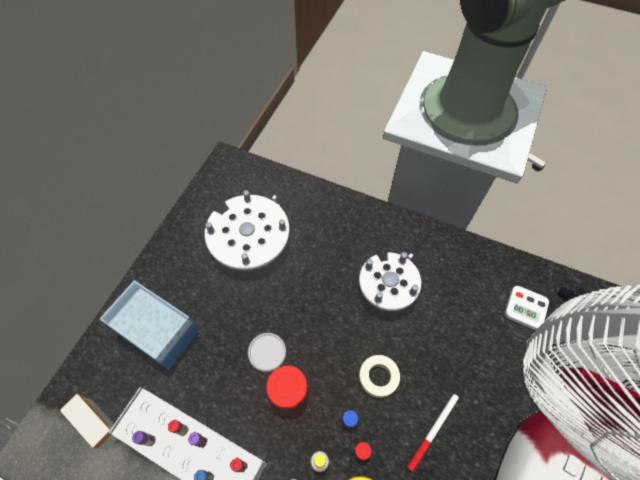

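The top view shows the large disc centred near (400,232), its notch near (437,252) and its pointer near (390,281). The small carousel is at (237,235). Next I'll measure them.

```bash
cat > h.py <<'E'
import cv2,numpy as np
def ray(d,uv,z):
    K,T=d["intrinsics"],d["T"]
    v=T[:3,:3]@np.linalg.inv(K)@np.array([uv[0],uv[1],1.0]); o=T[:3,3]
    return (o+v*(z-o[2])/v[2])[:2]
def proj(d,P):
    K,T=d["intrinsics"],d["T"]; c=T[:3,:3].T@(np.array(P)-T[:3,3]); p=K@c; return p[:2]/p[2]
def measure(d,R=0.080,near=None):
    im=d["image"];m=(im.min(2)>170).astype(np.uint8)*255
    cs,_=cv2.findContours(m,cv2.RETR_EXTERNAL,cv2.CHAIN_APPROX_NONE)
    for c in sorted(cs,key=cv2.contourArea)[::-1]:
        P=np.array([ray(d,p,0.045) for p in c[:,0]])
        ctr,r=cv2.minEnclosingCircle((P*1000).astype(np.float32))
        if near is not None and np.hypot(*(np.array(ctr)/1000-near))>0.04: continue
        yield c,P,np.array(ctr)/1000,r/1000
def refine(P,ctr,R):
    from scipy.optimize import least_squares
    f=lambda x:np.hypot(*(P-x[:2]).T)-x[2]
    s=least_squares(f,[*ctr,R],loss="soft_l1",f_scale=0.0008); return s.x
E
python3 - <<'E'
from h import *
for n in("top","side"):
    d=dict(np.load(n+"0.npz"))
    for c,P,ctr,r in measure(d):
        if cv2.contourArea(c)<15 : continue
        if r<0.12 and ctr[0]<.65: print(n,cv2.contourArea(c),c[:,0].mean(0).round(),ctr.round(4),round(r,4),refine(P,ctr,r).round(4))
d=dict(np.load("top0.npz"));a=cv2.resize(d["image"][170:300,190:460,::-1],None,fx=2.9,fy=2.9,interpolation=cv2.INTER_CUBIC);cv2.imwrite("pics/c0.png",a)
E
```

```text
top 6225.5 [400. 237.] [ 0.5208 -0.304 ] 0.0883 [ 0.5288 -0.3053  0.0791]
top 2868.0 [235. 235.] [ 0.5091 -0.0207] 0.0621 [ 0.5157 -0.0217  0.0538]
top 2778.0 [258. 458.] [ 0.1326 -0.0675] 0.0959 [ 0.0435 -0.0625  0.1183]
top 1915.0 [160. 457.] [0.13  0.088] 0.0651 [0.136  0.1024 0.0429]
top 1259.5 [101. 270.] [0.4502 0.2123] 0.0405 [0.4507 0.212  0.0343]
top 310.0 [ 21. 291.] [0.4123 0.3473] 0.0391 [0.4884 0.33   0.0849]
side 4489.5 [243. 229.] [ 0.5294 -0.3047] 0.0808 [ 0.5302 -0.3041  0.0787]
side 3389.0 [564. 392.] [0.5849 0.3044] 0.1011 [0.5967 0.2792 0.0592]
side 2363.5 [387. 279.] [ 0.5175 -0.0208] 0.0554 [ 0.5184 -0.0196  0.053 ]
side 1648.5 [512. 152.] [0.1121 0.0933] 0.0966 [0.1312 0.1069 0.063 ]
side 1621.0 [612. 355.] [0.4964 0.369 ] 0.0813 [0.4881 0.3578 0.0463]
side 1151.0 [527. 306.] [0.4683 0.2152] 0.0404 [0.4682 0.2148 0.034 ]
side 1052.5 [601. 300.] [0.408  0.3217] 0.0919 [4.2463 3.6103 5.0511]
side 223.0 [582. 382.] [0.5482 0.3333] 0.0943 [0.3669 0.4594 0.2452]
side 179.5 [578. 353.] [0.51   0.3189] 0.0596 [0.465  0.3784 0.0935]
side 124.5 [622. 409.] [0.5795 0.3819] 0.0334 [ 1.4019 -0.0839  0.9467]
side 119.5 [568. 354.] [0.5173 0.3032] 0.0546 [0.4798 0.351  0.0795]
side 114.0 [629. 442.] [0.6265 0.3965] 0.0178 [0.626  0.401  0.0109]
side 54.5 [630. 310.] [0.4035 0.3785] 0.0172 [0.456  0.4033 0.0587]
side 28.5 [625. 419.] [0.5923 0.3878] 0.0261 [ 1.6367 -0.1162  1.1602]
side 22.5 [616. 440.] [0.6285 0.3801] 0.0105 [0.5724 0.4067 0.0628]
```

View pics/c0.png

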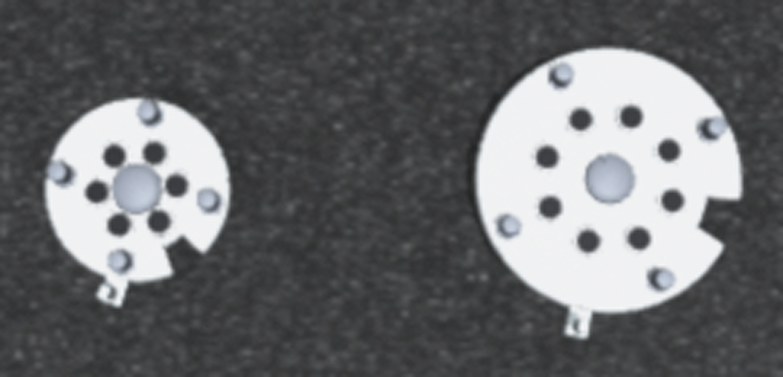

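The crop shows the large disc at (609,180), with the notch opening at (715,220) and the pointer post and arm at (578,322). Next come the notch, peg and pointer angles.

```bash
cat >> h.py <<'E'
def notch(d,C0,verbose=True):
    """centre fit and notch direction (deg) from mask, white threshold, plane z=.045"""
    for c,P,ctr,r in measure(d,near=C0):
        if cv2.contourArea(c)<1000: continue
        x=refine(P,ctr,.08); C=x[:2]; v=P-C; rr=np.hypot(*v.T); a=np.degrees(np.arctan2(v[:,1],v[:,0]))
        # notch: points with 0.062<r<0.074 
        s=(rr<0.074)
        return x,rr,a,P
E
python3 - <<'E'
from h import *
for n in("top","side"):
    d=dict(np.load(n+"0.npz"))
    x,rr,a,P=notch(d,np.array([.5295,-.3047]))
    print(n,x.round(4))
    s=rr<.076; print("in",[(int(k),round(q*1000)) for k,q in zip(a[s],rr[s])])
    s=rr>.083; print("out",[(int(k),round(q*1000)) for k,q in zip(a[s],rr[s])])
    u,v=proj(d,[.53,-.305,.045]).astype(int)
    cv2.imwrite(f"pics/z{n}.png",cv2.resize(d["image"][v-60:v+65,u-65:u+65,::-1],None,fx=4.6,fy=4.6,interpolation=cv2.INTER_CUBIC));print(u-65,v-60)
E
```

```text
top [ 0.5288 -0.3053  0.0791]
in [(-118, 76), (-117, 73), (-118, 72), (-118, 69), (-117, 67), (-118, 65), (-117, 63), (-116, 61), (-115, 60), (-113, 59), (-111, 60), (-110, 59), (-108, 59), (-106, 60), (-104, 59), (-103, 59), (-101, 60), (-99, 60), (-97, 61), (-97, 63), (-97, 65), (-96, 67), (-96, 68), (-96, 70), (-97, 72), (-97, 74), (-97, 76)]
out [(165, 84), (166, 86), (167, 85), (168, 85), (169, 86), (170, 88), (170, 90), (170, 92), (170, 93), (169, 95), (168, 94), (167, 93), (165, 91), (165, 90), (165, 91), (165, 94), (165, 95), (166, 96), (167, 96), (168, 94), (169, 95), (170, 95), (171, 95), (172, 94), (172, 93), (172, 91), (172, 89), (172, 87), (172, 86), (173, 84)]
334 170
side [ 0.5302 -0.3041  0.0787]
in [(-119, 73), (-118, 71), (-118, 68), (-118, 65), (-117, 63), (-116, 61), (-113, 60), (-112, 61), (-109, 61), (-107, 61), (-104, 61), (-101, 61), (-98, 61), (-97, 62), (-98, 65), (-97, 67), (-98, 70), (-97, 72), (-98, 75), (-77, 76), (-74, 75), (-76, 73), (-76, 71), (-74, 69), (-73, 66), (-71, 66), (-69, 64), (-67, 63), (-65, 61), (-63, 61), (-61, 63), (-59, 63), (-57, 65), (-56, 67), (-56, 68), (-56, 70), (-56, 72), (-58, 74), (-60, 74), (-62, 76), (-156, 75), (-158, 73), (-158, 70), (-158, 68), (-158, 65), (-157, 63), (-155, 61), (-153, 61), (-151, 61), (-150, 61), (-148, 64), (-146, 66), (-145, 69), (-145, 71), (-145, 74)]
out []
181 169
```

View pics/ztop.png

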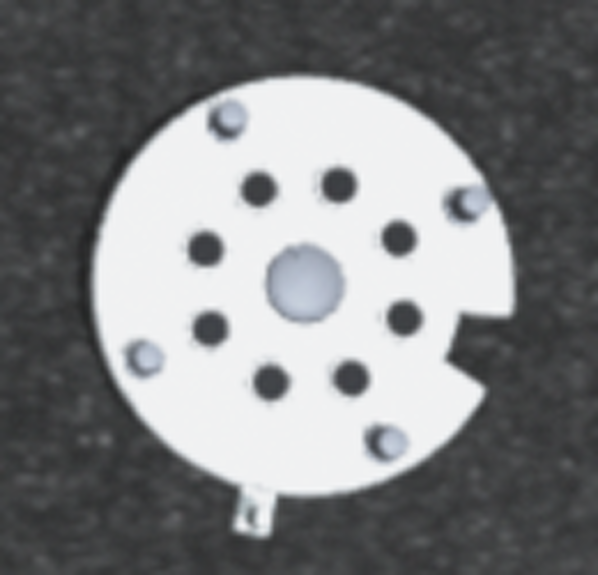

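View pics/zside.png

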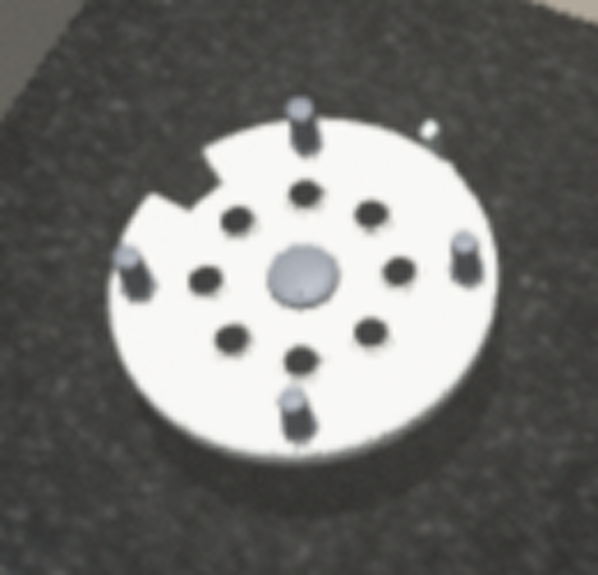

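```bash
python3 - <<'E'
from h import *
D={n:dict(np.load(n+"0.npz")) for n in("top","side")}
o={"top":(334,170),"side":(181,169)}
def f(n,p,z): 
    return ray(D[n],(np.array(p)+.5)/4.6-.5+o[n],z)
C={"top":np.array([.5288,-.3053]),"side":np.array([.5302,-.3041])}
def pol(n,p,z):
    w=f(n,p,z);v=w-C[n];print(n,p,w.round(4),round(np.hypot(*v)*1e3,1),round(np.degrees(np.arctan2(v[1],v[0])),1))
pol("side",(430,127),.043)
pol("top",(253,510),.043);pol("top",(258,493),.043)
for p in((303,284),(231,116),(473,200),(391,443),(147,357)): pol("top",p,.070 if p[0]!=303 else .051)
for p in((303,272),(300,107),(127,257),(465,242),(292,400)): pol("side",p,.070 if p[0]!=303 else .051)
for n in D:
    x,rr,a,P=notch(D[n],np.array([.5295,-.3047]))
    A=np.where(a<0,a,0); s=(rr>.062)&(rr<.078)&(a>-123)&(a<-92)
    l=a[s&(a<-107)].mean();h=a[s&(a>-107)].mean();print(n,"notch",(l+h)/2,l,h)
E
```

```text
side (430, 127) [ 0.4394 -0.2918] 91.7 172.3
top (253, 510) [ 0.443  -0.2879] 87.6 168.5
top (258, 493) [ 0.4494 -0.2897] 80.9 168.9
top (303, 284) [ 0.5287 -0.3047] 0.6 97.5
top (231, 116) [ 0.5891 -0.2744] 67.8 27.1
top (473, 200) [ 0.5597 -0.3652] 67.4 -62.7
top (391, 443) [ 0.4683 -0.3355] 67.6 -153.5
top (147, 357) [ 0.4982 -0.2445] 68.0 116.8
side (303, 272) [ 0.5295 -0.3048] 1.0 -135.7
side (300, 107) [ 0.4678 -0.3363] 70.2 -152.7
side (127, 257) [ 0.5607 -0.3656] 68.7 -63.7
side (465, 242) [ 0.4992 -0.2439] 67.7 117.3
side (292, 400) [ 0.5906 -0.2742] 67.4 26.3
top notch -107.59881631659638 -118.1833039248993 -97.01432870829348
side notch -108.31124147605593 -118.59281852748711 -98.02966442462473
```

```bash
python3 -m creep '[{"translation":[-0.033,-0.031,0.0],"spin":0},{"translation":[-0.033,-0.031,0.0],"spin":0},{"translation":[-0.033,-0.031,0.0],"spin":0},{"translation":[-0.033,-0.031,0.0],"spin":0},{"translation":[-0.033,-0.031,0.0],"spin":0},{"translation":[-0.033,-0.031,0.0],"spin":0},{"translation":[-0.033,-0.031,0.0],"spin":0},{"translation":[-0.033,-0.031,0.0],"spin":0}]'
python3 -m creep '[{"translation":[-0.033,-0.031,0.0],"spin":0},{"translation":[-0.033,-0.031,0.0],"spin":0},{"translation":[-0.033,-0.031,0.0],"spin":0},{"translation":[-0.033,-0.031,0.0],"spin":0},{"translation":[-0.033,-0.031,0.0],"spin":0},{"translation":[-0.033,-0.031,0.0],"spin":0},{"translation":[-0.02,-0.02,0.0],"spin":0},{"translation":[0,0,0.0],"spin":0}]'
python3 - <<'E'
from h import *
from bench import *
d=snapshot("wrist");cv2.imwrite("pics/w1.png",d["image"][:,:,::-1]);np.savez("w1.npz",**d);print(d["intrinsics"],d["T"])
E
```

```text
clock: 0.9
eef_pos: [0.3723, 0.1477, 0.4046]
tcp_rot: [3.142, -0.0, 2.671]
contact_force: [0.3, 0.2, -0.1]
gripper_width: 0.0855
clock: 1.7
eef_pos: [0.474, -0.1363, 0.4041]
tcp_rot: [-3.141, 0.001, 2.666]
contact_force: [-1.0, 0.3, 0.9]
gripper_width: 0.0854
[[371.64829954   0.         319.83377292]
 [  0.         371.64829954 238.16247736]
 [  0.           0.           1.        ]] [[ 4.56841416e-01  8.50396319e-01  2.61001955e-01  4.07571055e-01]
 [ 8.89548027e-01 -4.36576651e-01 -1.34555327e-01 -1.03473208e-01]
 [-4.77995300e-04  2.93644220e-01 -9.55914663e-01  3.73639135e-01]
 [ 0.00000000e+00  0.00000000e+00  0.00000000e+00  1.00000000e+00]]
```

View pics/w1.png

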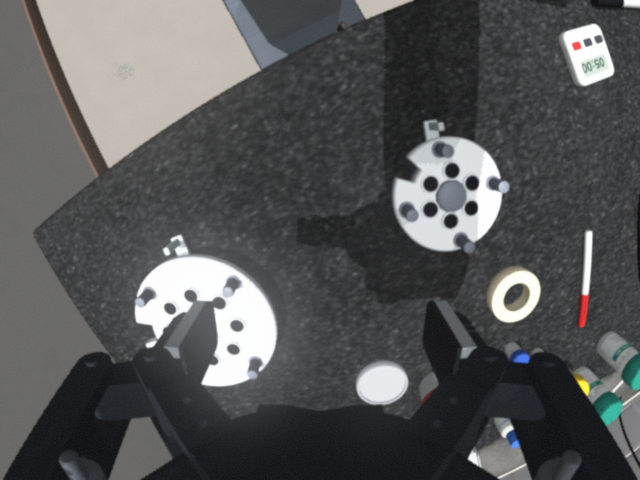

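Here the pointer shows near (178,245) and the large disc at (205,315), partly behind a finger. I'll move so that the camera looks at the pointer from above.

```bash
python3 -m creep '[{"translation":[-0.027,-0.04,0.015],"spin":0},{"translation":[-0.027,-0.04,0.015],"spin":0},{"translation":[-0.027,-0.04,0.015],"spin":0},{"translation":[0,0,0.0],"spin":0},{"translation":[0,0,0.0],"spin":0}]'
cat >> h.py <<'E'
def fray(d,uv,z):
    K,T=d["intrinsics"],d["T"]; q=np.array([uv[0]-K[0,2],uv[1]-K[1,2]])/K[0,0]; th=np.hypot(*q)
    v=T[:3,:3]@np.array([*(q/th*np.sin(th)),np.cos(th)]); o=T[:3,3]
    return (o+v*(z-o[2])/v[2])[:2]
E
python3 - <<'E'
from h import *
from bench import *
print(monitor.observe()["eef_pos"])
d=snapshot("wrist");cv2.imwrite("pics/w2.png",d["image"][:,:,::-1]);np.savez("w2.npz",**d)
E
```

```text
clock: 2.25
eef_pos: [0.4902, -0.2747, 0.3592]
tcp_rot: [3.141, -0.003, 2.67]
contact_force: [-0.2, 0.5, 0.2]
gripper_width: 0.0854
[ 0.49022663 -0.27468578  0.3592015 ]
```

View pics/w2.png

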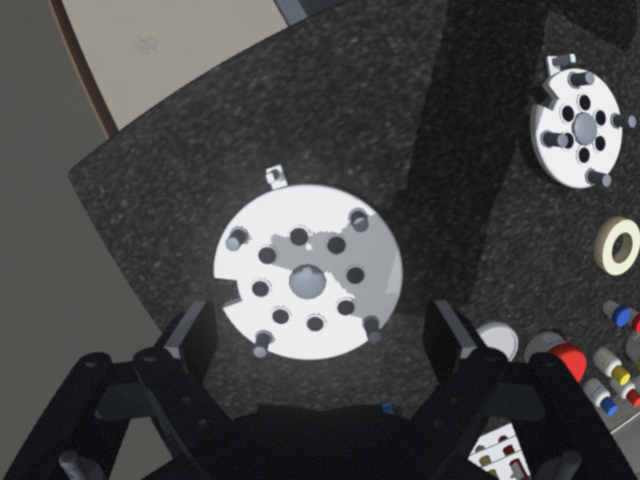

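```bash
python3 - <<'E'
from h import *
d=dict(np.load("w2.npz"))
cv2.imwrite("pics/w2z.png",cv2.resize(d["image"][155:305,205:345,::-1],None,fx=4,fy=4,interpolation=cv2.INTER_CUBIC))
E
```

```text
(no output)
```

View pics/w2z.png

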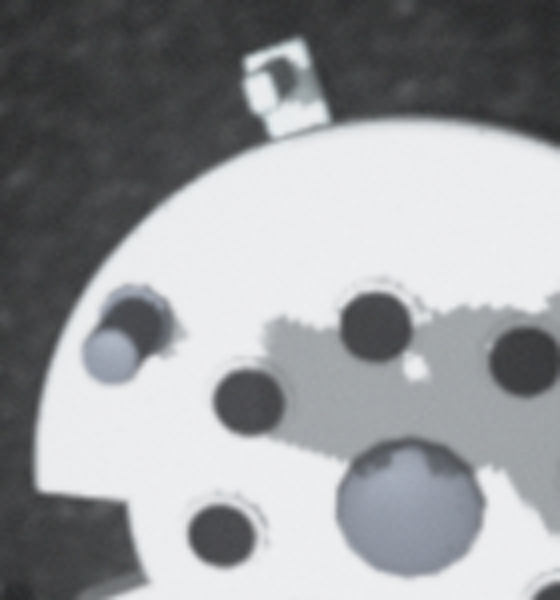

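The post top is clear at about (259,93) in this crop, with the hub at (410,507).

```bash
python3 - <<'E'
from h import *
d=dict(np.load("w2.npz"))
f=lambda p,z: fray(d,((p[0]+.5)/4-.5+205,(p[1]+.5)/4-.5+155),z)
C=f((410,507),.050);P=f((259,91),.043);peg=f((111,356),.070)
# rim fit in wrist
im=d["image"];m=np.zeros((480,640),np.uint8);m[180:365,208:410]=(im.min(2)>75)[180:365,208:410]
m=m*255
cs,_=cv2.findContours(m,cv2.RETR_EXTERNAL,cv2.CHAIN_APPROX_NONE);c=max(cs,key=cv2.contourArea)
Q=np.array([fray(d,p,.045) for p in c[:,0].astype(float)])
x=refine(Q,C,.08);print("rim",x.round(4),"hub",C.round(4),"P",P.round(4))
for c0 in(C,x[:2]):
  for n,w in(("ptr",P),("peg",peg)):
    v=w-c0;print(n,w.round(4),np.hypot(*v).round(4),np.degrees(np.arctan2(v[1],v[0])).round(2))
v=Q-x[:2];a=np.degrees(np.arctan2(v[:,1],v[:,0]));r=np.hypot(*v.T)
s=(r>.062)&(r<.077)&(a<-85)&(a>-130);l=a[s&(a<-107)].mean();h=a[s&(a>-107)].mean();print(l,h,(l+h)/2)
for u,w in(("261.5 237",.07),): pass
E
```

```text
rim [ 0.5283 -0.3072  0.0806] hub [ 0.5274 -0.3061] P [ 0.4393 -0.2936]
ptr [ 0.4393 -0.2936] 0.0889 171.95
peg [ 0.468  -0.3374] 0.0671 -152.21
ptr [ 0.4393 -0.2936] 0.09 171.34
peg [ 0.468  -0.3374] 0.0674 -153.38
-114.30360250267303 -102.7080334277018 -108.50581796518742
```

```bash
python3 -m creep '[{"translation":[-0.0344,-0.0165,0.02],"spin":0},{"translation":[-0.0344,-0.0165,0.02],"spin":0},{"translation":[-0.0344,-0.0165,0.02],"spin":0},{"translation":[0,0,0],"spin":7.2},{"translation":[0,0,0],"spin":7.2},{"translation":[0,0,0],"spin":7.2},{"translation":[0,0,0],"spin":7.2},{"translation":[0,0,0],"spin":7.2}]'
python3 -m creep '[{"translation":[0,0,0],"spin":0},{"translation":[0,0,0],"spin":0}]'
python3 - <<'E'
from h import *
from bench import *
s=monitor.observe();print(s["eef_pos"],np.degrees(s["tcp_rot"]))
d=snapshot("wrist");cv2.imwrite("pics/w3.png",d["image"][:,:,::-1]);np.savez("w3.npz",**d)
E
```

```text
clock: 3.1
eef_pos: [0.5608, -0.3636, 0.3011]
tcp_rot: [3.141, -0.0, 2.04]
contact_force: [0.5, 0.0, 0.0]
gripper_width: 0.0851
clock: 3.3
eef_pos: [0.5606, -0.3645, 0.3009]
tcp_rot: [3.141, 0.0, 2.047]
contact_force: [-0.0, -0.0, 0.5]
gripper_width: 0.0855
[ 0.56062449 -0.36451785  0.30092438] [1.79983288e+02 1.25862863e-02 1.17287763e+02]
```

View pics/w3.png

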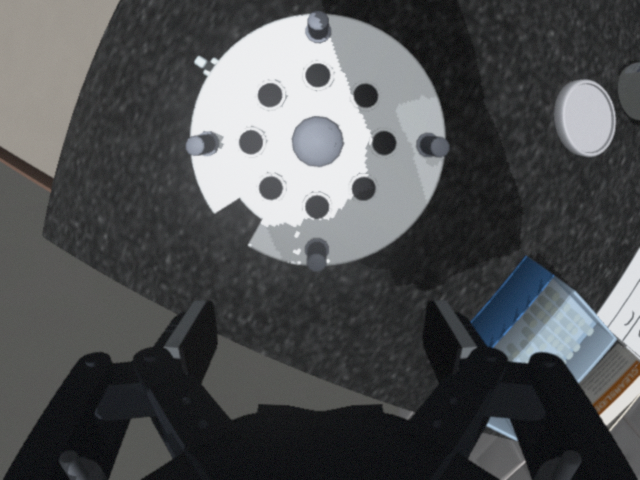

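The peg (317,260) lies centred between the jaws (200 to 440). Lowering and gripping now.

```bash
python3 -m creep '[{"translation":[0,0,0.02],"spin":0},{"translation":[0,0,0.02],"spin":0},{"translation":[0,0,0.02],"spin":0},{"translation":[0,0,0.015],"spin":0},{"translation":[0,0,0],"spin":0}]'
python3 -m creep '[{"translation":[0,0,0],"spin":0},{"translation":[0,0,0],"spin":0},{"translation":[0,0,0],"spin":0},{"translation":[0,0,0],"spin":0},{"translation":[0,0,0],"spin":0},{"translation":[0,0,0],"spin":0},{"translation":[0,0,0],"spin":0},{"translation":[0,0,0],"spin":0}]' 0 20
```

```text
clock: 3.85
eef_pos: [0.5594, -0.3651, 0.2228]
tcp_rot: [-3.14, -0.004, 2.044]
contact_force: [-0.5, 0.3, -0.1]
gripper_width: 0.0857
clock: 4.65
eef_pos: [0.5603, -0.3663, 0.2257]
tcp_rot: [3.141, 0.001, 2.042]
contact_force: [-1.0, -0.3, 4.2]
gripper_width: 0.0114
```

```bash
R='x'; python3 -m creep '[{"translation":[0.00026,-0.00593,0],"spin":5},{"translation":[0.00026,-0.00593,0],"spin":5},{"translation":[0.00026,-0.00593,0],"spin":5},{"translation":[0.00026,-0.00593,0],"spin":5}]'
```

```text
clock: 5.05
eef_pos: [0.538, -0.3734, 0.2257]
tcp_rot: [3.14, 0.001, 1.69]
contact_force: [1.0, -0.6, 2.8]
gripper_width: 0.0104
```

```bash
python3 -m creep '[{"translation":[0.00026,-0.00593,0],"spin":5},{"translation":[0.00026,-0.00593,0],"spin":5},{"translation":[0.00026,-0.00593,0],"spin":5},{"translation":[0.00026,-0.00593,0],"spin":5},{"translation":[0.00026,-0.00593,0],"spin":5},{"translation":[0.00026,-0.00593,0],"spin":5},{"translation":[0.00026,-0.00593,0],"spin":5}]'
python3 -m creep '[{"translation":[0.00026,-0.00593,0],"spin":5},{"translation":[0.00026,-0.00593,0],"spin":5},{"translation":[0.00026,-0.00593,0],"spin":5},{"translation":[0,0,0],"spin":0},{"translation":[0,0,0],"spin":0},{"translation":[0,0,0],"spin":0}]'
cat > look.py <<'E'
import sys
from h import *
from bench import *
k=sys.argv[1]
s=monitor.observe();print(s["eef_pos"],np.degrees(s["tcp_rot"]))
for n in("side","wrist","top"):
    d=snapshot(n);np.savez(f"{n}{k}.npz",**d)
    if n=="wrist": cv2.imwrite(f"pics/wrist{k}.png",d["image"][:,:,::-1])
    else:
        u,v=proj(d,[.53,-.305,.045]).astype(int)
        cv2.imwrite(f"pics/{n}{k}.png",cv2.resize(d["image"][v-60:v+65,u-65:u+65,::-1],None,fx=4.6,fy=4.6,interpolation=cv2.INTER_CUBIC))
E
python3 look.py 4
```

```text
clock: 5.75
eef_pos: [0.4976, -0.3664, 0.2257]
tcp_rot: [3.139, 0.001, 1.079]
contact_force: [-0.9, -2.3, 2.5]
gripper_width: 0.011
clock: 6.35
eef_pos: [0.4827, -0.3559, 0.2257]
tcp_rot: [3.141, 0.002, 0.822]
contact_force: [-2.8, -1.3, 6.8]
gripper_width: 0.0109
[ 0.48272383 -0.35588567  0.22568344] [1.79977015e+02 1.03570949e-01 4.71138655e+01]
```

View pics/wrist4.png

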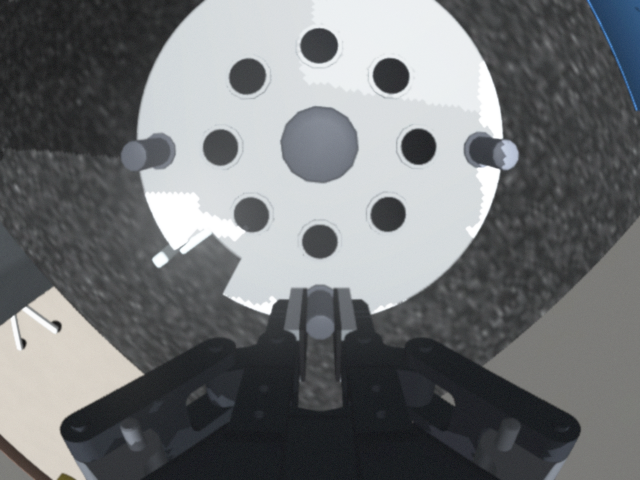

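View pics/side4.png

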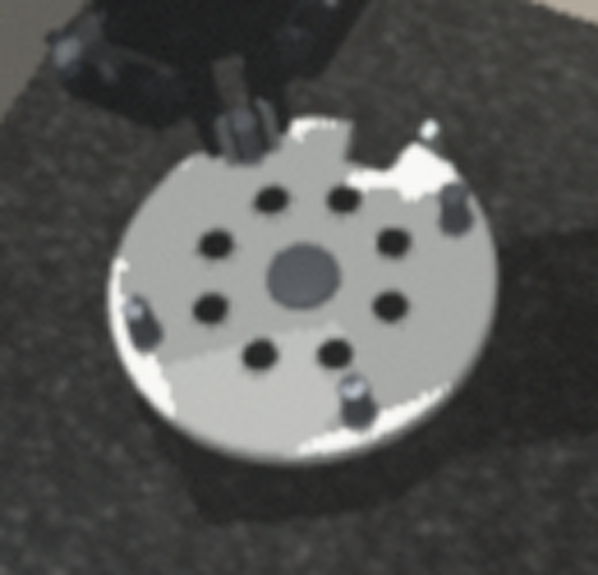

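Gripped and turned about 70°. The wrist view shows the pointer at (162,257), inside the notch's edge. Next I'll measure what remains.

```bash
python3 - <<'E'
from h import *
d=dict(np.load("wrist4.npz"))
g=lambda p,z: fray(d,p,z)
a=g((134,155),.07);b=g((508.5,154),.07);h=g((319,145),.051);p=g((161,259),.043)
M=(a+b)/2
ang=lambda v:np.degrees(np.arctan2(v[1],v[0]))
print(a,b,np.hypot(*(a-b)),"mid",M,"hub",h,"ptr",p)
print("theta from peg line",ang(b-a),"ptr ang",ang(p-M),ang(p-h),np.hypot(*(p-M)))
c=[g(q,.045) for q in((242,259),(223,295),(212,234))];print([(ang(q-M),np.hypot(*(q-M))) for q in c])
cv2.imwrite("pics/w4z.png",cv2.resize(d["image"][190:330,130:330,::-1],None,fx=4,fy=4,interpolation=cv2.INTER_CUBIC))
E
```

```text
[ 0.47937445 -0.26161286] [ 0.5798354  -0.35411529] 0.13656172126497795 mid [ 0.52960493 -0.30786408] hub [ 0.52869689 -0.30748776] ptr [ 0.4407011  -0.29416492]
theta from peg line -42.6382471452974 ptr ang 171.24021214586568 171.39062571800184 0.0899530872710644
[(np.float64(-167.97588065759135), np.float64(0.06011951471980131)), (np.float64(-166.74252740160418), np.float64(0.08058940688528352)), (np.float64(175.7461931211226), np.float64(0.06052865896919877))]
```

View pics/w4z.png

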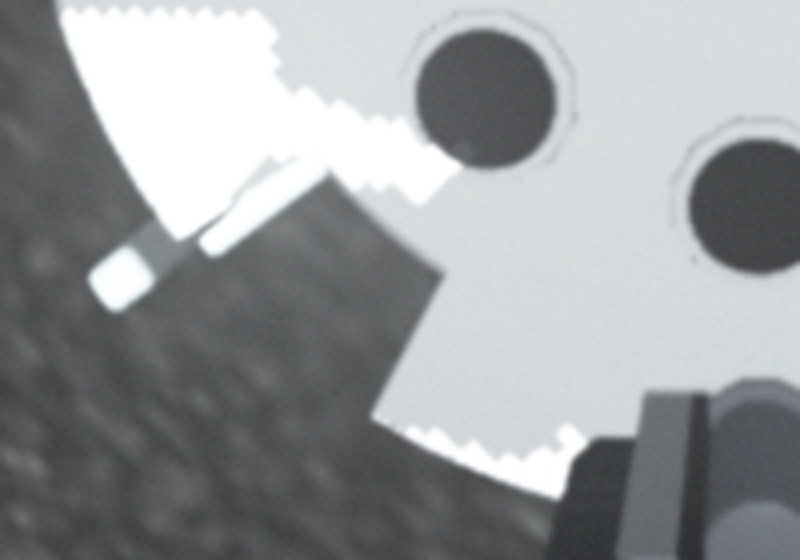

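```bash
python3 -m creep '[{"translation":[0.0003,-0.0065,0],"spin":5.5},{"translation":[0.0003,-0.0065,0],"spin":5.5},{"translation":[0,0,0],"spin":0},{"translation":[0,0,0],"spin":0},{"translation":[0,0,0],"spin":0}]'
python3 look.py 5
python3 - <<'E'
import cv2
i=cv2.imread("pics/wrist5.png");cv2.imwrite("pics/w5.png",i)
cv2.imwrite("pics/w5z.png",cv2.resize(i[190:330,130:330],None,fx=4,fy=4,interpolation=cv2.INTER_CUBIC))
E
```

```text
clock: 7.0
eef_pos: [0.474, -0.346, 0.2257]
tcp_rot: [3.141, 0.002, 0.631]
contact_force: [-4.2, -2.0, 7.8]
gripper_width: 0.0104
[ 0.47398752 -0.3460288   0.22565311] [1.79984777e+02 1.04669853e-01 3.61345329e+01]
```

View pics/w5.png

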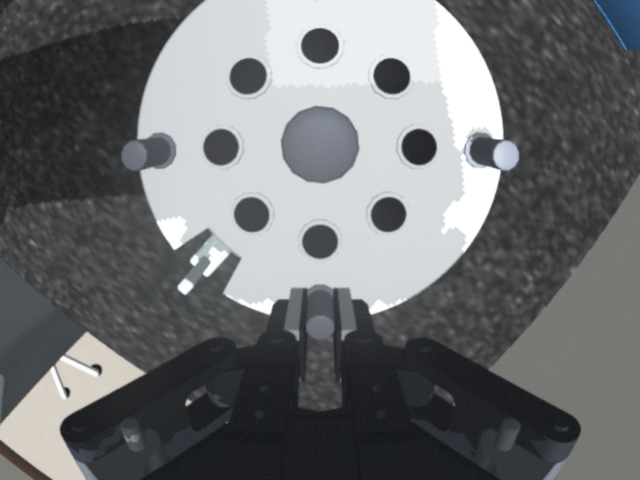

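View pics/w5z.png

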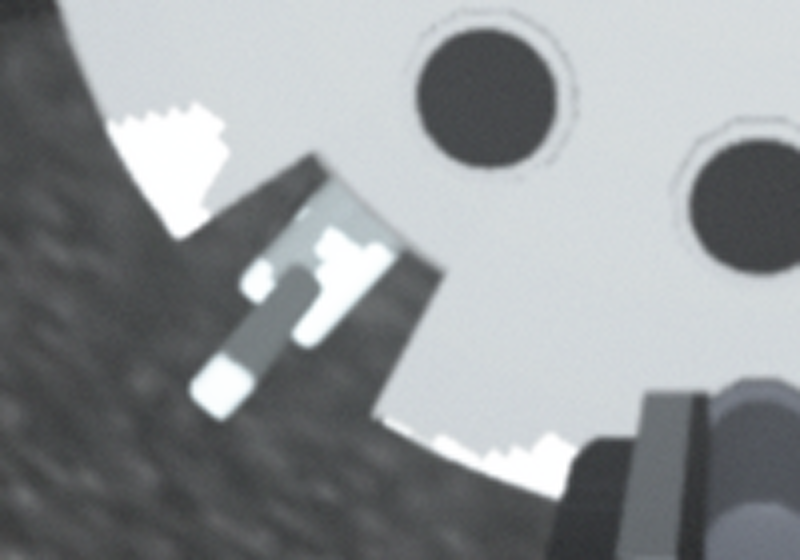

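The post (222,384 in the crop) now lies within the notch, whose mouth corners are (178,240) and (372,417). I'll quantify the offset, then release.

```bash
cat > m5.py <<'E'
from h import *
import sys
d=dict(np.load("wrist5.npz"))
g=lambda p,z: fray(d,((p[0]+.5)/4-.5+130,(p[1]+.5)/4-.5+190),z)
ang=lambda v:np.degrees(np.arctan2(v[1],v[0]))%360
a=fray(d,(134,155),.07);b=fray(d,(508,154),.07);M=(a+b)/2
h=fray(d,(320,145),.051);P=g((222,386),.043)
for C in(M,h):
    print("C",C.round(4),"ptr",ang(P-C),np.hypot(*(P-C)))
    c=[g(q,.045) for q in((178,240),(372,417),(314,152),(444,271))]
    A=[ang(q-C) for q in c];print(A,[np.hypot(*(q-C)).round(4) for q in c],(A[0]+A[1])/2,(A[2]+A[3])/2)
print("pegline notch",ang(b-a)+45-360+180)
E
python3 m5.py
```

```text
C [ 0.5293 -0.3078] ptr 171.18854715454154 0.09028352750653541
[np.float64(160.4502652748434), np.float64(182.03814101974558), np.float64(161.76020722350663), np.float64(180.26533649604343)] [np.float64(0.08), np.float64(0.0801), np.float64(0.0599), np.float64(0.0598)] 171.24420314729448 171.01277185977503
C [ 0.5288 -0.3076] ptr 171.23018896916355 0.08974465750765469
[np.float64(160.42406123804207), np.float64(182.1572691351225), np.float64(161.7371127424107), np.float64(180.40985131184394)] [np.float64(0.0794), np.float64(0.0796), np.float64(0.0594), np.float64(0.0592)] 171.2906651865823 171.0734820271273
pegline notch 171.37248060954744
```

The notch and pointer agree to within 0.2°. Opening, then lifting straight up.

```bash
python3 -m creep '[{"translation":[0,0,0],"spin":0},{"translation":[0,0,0],"spin":0},{"translation":[0,0,0],"spin":0},{"translation":[0,0,0],"spin":0},{"translation":[0,0,0],"spin":0},{"translation":[0,0,0],"spin":0}]' 50
python3 -m creep '[{"translation":[0,0,-0.01],"spin":0},{"translation":[0,0,-0.02],"spin":0},{"translation":[0,0,-0.03],"spin":0},{"translation":[0,0,-0.03],"spin":0},{"translation":[0,0,-0.03],"spin":0},{"translation":[0,0,0],"spin":0},{"translation":[0,0,0],"spin":0},{"translation":[0,0,0],"spin":0}]'
python3 look.py 6
```

```text
clock: 7.75
eef_pos: [0.4743, -0.3455, 0.225]
tcp_rot: [-3.141, -0.0, 0.629]
contact_force: [-1.1, -0.1, -0.0]
gripper_width: 0.0425
clock: 8.55
eef_pos: [0.4739, -0.3452, 0.3445]
tcp_rot: [-3.14, 0.0, 0.629]
contact_force: [-0.3, -0.2, -1.1]
gripper_width: 0.0426
[ 0.47391509 -0.34524068  0.34448693] [-1.79921113e+02  1.51066200e-02  3.60280146e+01]
```

View pics/wrist6.png

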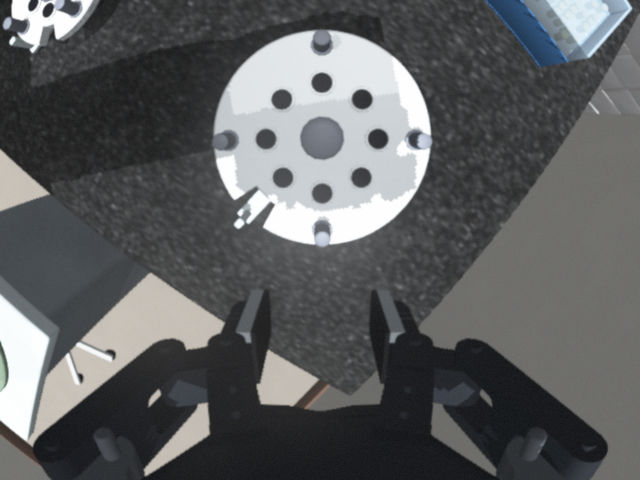

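View pics/side6.png

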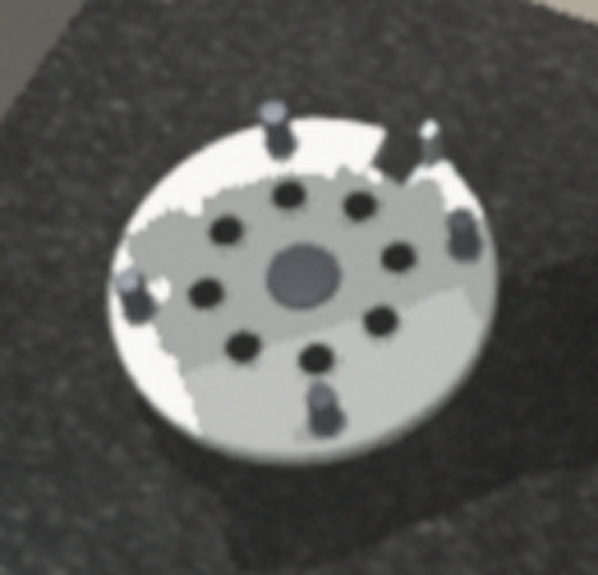

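```bash
python3 - <<'E'
import cv2
i=cv2.imread("pics/wrist6.png");cv2.imwrite("pics/w6z.png",cv2.resize(i[170:245,215:305],None,fx=8,fy=8,interpolation=cv2.INTER_CUBIC))
i=cv2.imread("pics/top6.png");cv2.imwrite("pics/t6.png",i)
E
```

```text
(no output)
```

View pics/w6z.png

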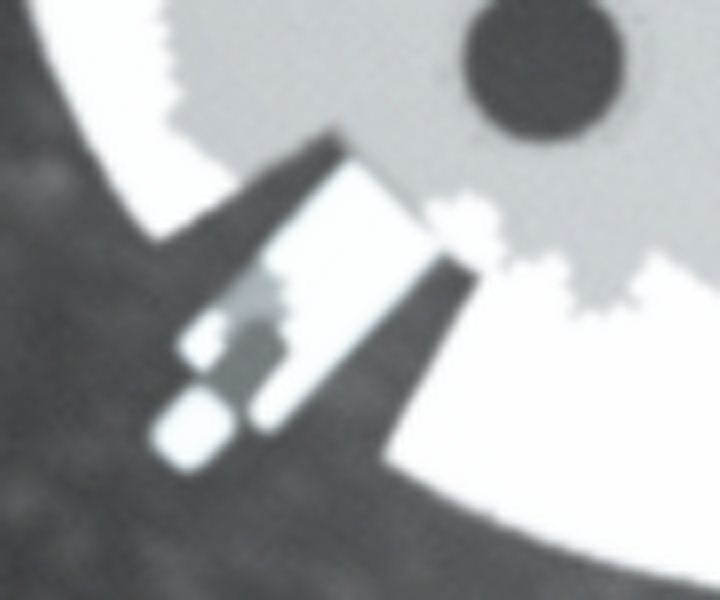

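```bash
python3 - <<'E'
from h import *
d=dict(np.load("wrist6.npz"))
g=lambda p,z: fray(d,((p[0]+.5)/8-.5+215,(p[1]+.5)/8-.5+170),z)
ang=lambda v:np.degrees(np.arctan2(v[1],v[0]))%360
C=fray(d,(322,137.5),.051);P=g((193,430),.043)
pt=[fray(d,q,.07) for q in((321.5,40.5),(222,141.5),(424,141),(322,239))];M=np.mean(pt,0)
print("small check",monitor.observe()["clock"] if 0 else "")
for c0 in(C,M):
    A=[ang(g(q,.045)-c0) for q in((155,241),(383,462),(335,128),(480,275))]
    print(c0.round(4),"ptr",ang(P-c0),np.hypot(*(P-c0)),"notch",(A[0]+A[1])/2,(A[2]+A[3])/2)
# small carousel: compare before/after in side view
a=dict(np.load("side0.npz"))["image"].astype(int)[245:320,350:430];b=dict(np.load("side6.npz"))["image"].astype(int)[245:320,350:430]
cv2.imwrite("pics/sm.png",cv2.resize(np.hstack([a,b]).astype(np.uint8)[:,:,::-1],None,fx=4.5,fy=4.5))
E
```

```text
small check 
[ 0.5292 -0.3075] ptr 171.30778396704278 0.09033207742062772 notch 171.3882075401201 171.18550313476047
[ 0.5285 -0.3082] ptr 170.76272117411986 0.08982779272700539 notch 170.78510997851373 170.36954706831722
```

View pics/sm.png

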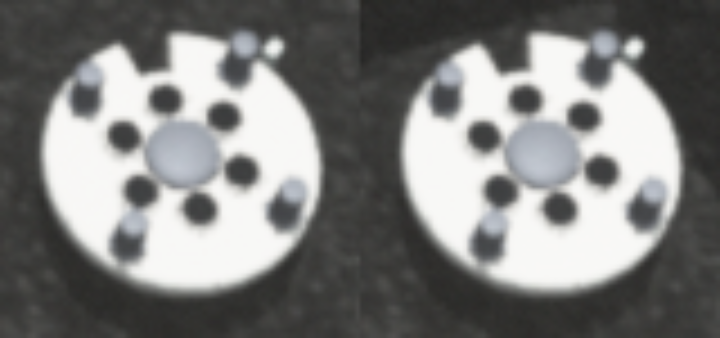

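The small carousel looks the same before (left) and after (right). The large notch is within about 0.4° of the pointer after release, so I'm handing in.

```bash
python3 -c "
from bench import *
s=monitor.observe();print(s['clock'],s['contact_force']);print(hand_in())"
```

```text
8.7 [ 0.30824261 -0.14664372 -0.63355163]
the job is handed in; nothing more can be done
None
```

I gripped one peg of the large carousel, turned the disc about 81° clockwise (seen from above) until its notch faced its pointer, then released it and lifted clear. I handed in at 8.7 s.

**Notch against pointer, after release:** in the wrist view the notch lay within about 0.1° of the pointer, taking the hub as the axis. Taking the axis from the pegs instead, the difference was at most 0.4°.

**Other checks:** the small carousel looked the same in the side view before and after, and at hand-in the tool was about 120 mm above where it had gripped. The largest tool force I read was about 9 N.

**One disagreement:** the first rough readings of the pointer's direction ranged from 168.5° in the top view to 172.3° in the side view. I used the close wrist-camera readings, about 171.3°, which matched each other.

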